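Seat a round bush in the V-block of a clamping jig

TASK

Stand the round metal bush upright on the bed of the jig, in the gap between the sliding jaw and the V-block, and let go of it. Then slide the jaw against it by its knob until the bush is pushed home into the V, resting centred against both faces; feel for it, because where the V-block is screwed down has been changed. Press it home gently (about 10 N, never more than 15 N on either face), leave it there upright with the jaw still against it, and leave the other things alone.

Things in the scene. Friction and masses are not known exactly. Their poses are not given: they have to be found in the camera images.
- bush_center (a point): centre (half-way up) of the round bush: a plain bright metal cylinder 36 mm in diameter and 70 mm tall with a 22 mm bore showing in its top, about 0.25 kg, standing upright on the worktop to the left of the jig; its z axis is the bush's axis. Its smooth wall can be gripped anywhere round it.
- jig: the jig: grey steel plate 260 mm long (x) by 100 mm wide (y), fixed to the worktop; its flat smooth top, the bed, is 12 mm above the worktop. Origin at the centre of the plate's underside; x runs along the plate from the sliding jaw (at -x) to the V-block (at +x), z up. A bush set down with its axis at x = 5 mm, y = 0 stands clear of the V and of the open jaw.
- v_nominal (a point): point on the bed at x = 45 mm, y = 0 of the jig: where the axis of a seated bush (touching both faces) would be if the V-block had not been moved. The V-block is off by up to 14 mm along jig x and 6 mm along y (not turned); its true place is not reported. Fixed steel block 32 mm high, 68 mm wide; 90 degree V opening to -x, 48 mm mouth; friction about 0.15.
- jaw (a joint): how far the steel jaw is slid along the bed towards the V-block (m), 0 to 0.10; at value q its flat, 56 mm wide front face, square to jig x, is at x = -0.045 + q of the jig. Starts between 0 and 0.012 (open). It stays where it is left; sliding it takes about 4 N plus whatever it pushes on. The jaw block is 56 mm long, its top 40 mm above the worktop.
- jaw_knob (a point): grip point on the jaw's knob: a knurled upright round post 16 mm in diameter that rises from the jaw's top (40 mm above the worktop) to 74 mm above the worktop; this point is on its axis 64 mm above the worktop and 34 mm behind the jaw's front face. x axis along the jig's x, z up.
- cup_steel: bystander: steel cup 59 mm in diameter, 64 mm high, origin under its centre; leave it alone
- square_tube: bystander: offcut of square tube, 25 x 110 x 25 mm, lying, origin under its centre; leave it alone
- wrench: bystander: small wrench 134 mm long, 8 mm thick, lying, origin under its centre; leave it alone
- oil_bottle: bystander: oil bottle 48 mm in diameter, 92 mm high, origin under its centre; leave it alone
Mind the look-alikes: they are no part of the job. There is more than one size of the part that bears bush_center; the job needs the middle-sized.

How it is judged:
On the way, in this order (a step that is already met when the one before it is completed fails the run):
1. the bush stands upright on the bed between jaw and V-block, let go (x of bush_center in the frame of jig between -0.03 and 0.06 m and y of bush_center in the frame of jig between -0.03 and 0.03 m and z of bush_center in the frame of jig between 0.044 and 0.05 m and angle between bush_center's own z axis and vertical below 0.08 rad and contact force between the fingers and bush below 0.1 N), for 0.2 s.
2. the bush is pressed against both faces of the V at once (more than 4 N on each) (contact force between bush and vblock_c0 above 4 N and contact force between bush and vblock_c1 above 4 N), for 0.2 s.
At the end, for the whole second after the job is handed in: The bush stands upright on the bed (within 0.05 rad), at rest, its axis within 2 mm of where it touches both faces of the V, with the jaw's front face against it (gap under 2.5 mm) (horizontal distance between bush_center and vblock_c3 below 0.002 m and z of bush_center in the frame of jig between 0.044 and 0.05 m and angle between bush_center's own z axis and vertical below 0.05 rad and x of bush_center in the frame of jaw_knob below 0.0545 m and linear speed of bush below 0.01 m/s).
It fails at once if the bush is pressed against a face of the V with more than 15 N (contact force between bush and vblock_c0 above 15 N or contact force between bush and vblock_c1 above 15 N).
It fails at once if a bystander is moved by more than 20 mm (distance of any of cup_steel, square_tube, wrench, oil_bottle from where it was at the start of the episode above 0.02 m).
It also fails if it takes over 67 s, if anything falls off the work surface, if the arm or the gripper's body presses on something with over 40 N, if the wrist force passes 120 N, or if a joint passes its speed limit or range.

ROBOT

A 6-joint arm with a two-finger parallel gripper is mounted at the origin on a cart in front of the work surface, level with it; the furniture and walls round the work are solid. World frame = base frame: x ahead of the robot, y to its left, z up, the work surface at z = 0. Lengths are in m, angles in rad, forces in N, time in s.
With the tool pointing down it reaches from about 0.25 to 0.775 m from the base axis. Payload 4 kg.
Tool frame: the origin (TCP) lies at the very end of the fingers, on their centre line; the grasp point (between the pads) lies 19 mm behind it; z points along the fingers, y is the direction in which the jaws open and shut (so a half turn about z gives the same grasp; the last joint's range is limited). The gripper opens to 94 mm and grips with 3 to 60 N. Pads are 16 mm wide; open, the fingers measure 119 mm over their backs; the gripper's body (75 mm by 177 mm) begins 78 mm behind the grasp point.
Start: joints at [-1.264, 0.087, 1.371, -0, 1.684, -0.103], TCP at [0.219, -0.504, 0.206] pointing down, gripper open.
Joint ranges: [-3.1, 3.1], [-0.76, 2.03], [0.27, 2.55], [-1.08, 4.22], [0.17, 2.65], [-2.57, 2.57]. Speed limits (rad/s): [2.79, 2.79, 3.14, 3.14, 3.14, 3.14].

INTERFACE

Orientations are given as [roll, pitch, yaw] about the fixed x, y, z axes, in that order (R = Rz(yaw) Ry(pitch) Rx(roll)).
In Python, from bench import robot, snapshot, calibration gives the robot as it stands. The module is installed in compiled form; this text tells all that it offers.
- The arm moves only by the tool servo_tool, never from a script. Its argument "series" is text: rows parted by semicolons, each of 5 numbers parted by spaces: the closure, from -1 (fully open) to 1 (shut), then the shift along the tool's x, y, z in cm, then the turn about the tool's z in rad. A call has 1 to 20 rows; each row is the pose to reach, as a shift and turn from the pose commanded when the call began, along the tool's axes at that moment; what a row does not reach only later rows make up. A row lasts 1/12 s, in which the tool goes at most 41.7 mm and 7.16 degrees, less where a joint would pass 70% of its speed; a pose out of reach is approached as far as the arm can. A call with a gripper value outside its range is refused whole. The fingers move at their own pace and stop on an object; the grip force is fixed at half the most. Time passes only in rows, so rows that repeat a pose let the fingers close. It gives the time, the measured TCP pose, the force and the opening at its end, in the units of the state.
- robot.get_obs(): the state, without advancing time (a new reading comes with each control period).
- snapshot(name): name is "side" or "top"; returns (picture, depth): 384x512x3 uint8, red, green, blue; 384x512 float32, m along the optical axis (not along the pixel's ray), 0 where there is no reading.
- calibration(name): a dict with "fx", "fy", "cx", "cy" (pixels), "k1" (the pictures are not rectified: a ray, as slopes to the right and down, at radius r is drawn at 1 + k1 r^2 times it, then the intrinsics apply), "rvec" (rotation vector, rad) and "tvec" (3), from world to camera coordinates, as OpenCV has them. Camera axes: x right, y down, z forward; pixel columns grow to the right and rows downward; lengths in m; the calibration is good to about 2 mm. A picture is of the moment at which its call begins. calibration takes no time and is no camera call.
- robot.close_job(): hands the job in, once; it reports no verdict.
The state is a dict: "time": time; "joint_positions": joint angles; "qvel": joint speeds; "joint_torque": joint torques, N m; "tool_pos": TCP position; "ee_rot": TCP orientation; "wrist_force": force on the tool from outside, world axes, zero at the start; "wrist_torque": the same for the moment, N m; "width": finger opening in m.
Only numpy, scipy, OpenCV 4.12 (cv2) and the standard library are available. Lean on these libraries where they do the work, as an engineer would, in place of code of your own. Each camera call takes 0.05 s, during which the arm holds its last target. There are 200 camera calls.

## Working session

There is one attempt and no reset: what is moved stays moved. The work goes in short steps, Python scripts to look and compute and a tool call to move; the robot and the scene stay as the last step left them, time stands still between calls to the robot, and variables do not carry over. Pictures are saved under pics/ and viewed, about 8 in all and at most 12, crops included, and the job is handed in when it is done.

Besides the shell and the picture viewer there is one more tool, called after ">>>" by a JSON object that holds its "method" and its "body", one argument or row to a line. servo_tool: Moves the arm, as the interface text tells. Its arguments: {"type":"object","properties":{"series":{"type":"string"}},"required":["series"]}

```bash
mkdir -p pics; cat > h.py <<'E'
import numpy as np, cv2
from bench import robot, snapshot, calibration
def cam(n):
    c=calibration(n); R=cv2.Rodrigues(np.array(c["rvec"],float))[0]; t=np.array(c["tvec"],float).ravel()
    return c,R,t
def ray(n,u,v):
    c,R,t=cam(n); d=np.array([(u-c["cx"])/c["fx"],(v-c["cy"])/c["fy"]]); s=d.copy()
    for _ in range(20): s=d/(1+c["k1"]*(s@s))
    return -R.T@t, R.T@np.array([s[0],s[1],1.]), s
def onplane(n,u,v,z):
    o,d,_=ray(n,u,v); return o+d*(z-o[2])/d[2]
def atdepth(n,u,v,D):
    o,d,_=ray(n,u,v); return o+d*D
def cloud(n,D):
    c,R,t=cam(n); v,u=np.mgrid[:D.shape[0],:D.shape[1]]
    d=np.stack([(u-c["cx"])/c["fx"],(v-c["cy"])/c["fy"]],-1); s=d.copy()
    for _ in range(20): s=d/(1+c["k1"]*(s**2).sum(-1,keepdims=True))
    P=np.concatenate([s,np.ones(s.shape[:2]+(1,))],-1)*D[...,None]
    return (P-t)@R
E
python3 - <<'E'
from h import *
print(robot.get_obs())
for n in("side","top"):
    p,d=snapshot(n); cv2.imwrite(f"pics/{n}0.png",p[...,::-1]); np.save(n+"0.npy",d)
    print(n,calibration(n),-cam(n)[1].T@cam(n)[2])
a=[cv2.imread(f"pics/{n}0.png") for n in("top","side")]
cv2.imwrite("pics/both.png",cv2.resize(np.vstack(a),None,fx=.78,fy=.78))
E
```

```text
{'time': 0.0, 'joint_positions': array([-1.26410103e+00,  8.79292477e-02,  1.37222553e+00,  7.42767419e-06,
        1.68358290e+00, -1.03099616e-01]), 'qvel': array([-0.00067827,  0.00105608, -0.00095457, -0.00044387, -0.00040548,
        0.0002506 ]), 'joint_torque': array([ 6.14008623e-04, -3.40179241e+01, -3.02427149e+01,  7.17027392e-02,
        3.27562506e-02, -1.72923042e-04]), 'tool_pos': array([ 0.21896712, -0.50394775,  0.20433282]), 'ee_rot': array([-3.13945978e+00, -2.28101995e-04,  4.09795496e-01]), 'wrist_force': array([-0.06089511, -0.57113093,  0.34061521]), 'wrist_torque': array([ 0.05338977, -0.00720723, -0.01956864]), 'width': 0.09407321844180032}
side {'fx': 370.6241827021839, 'fy': 370.6241827021839, 'cx': 249.86685038448053, 'cy': 189.5461856497376, 'k1': -0.0043025896568933105, 'rvec': array([ 0.52455494, -2.44781336,  1.55192375]), 'tvec': array([0.57686001, 0.07165239, 0.91168401])} [0.22605042 0.95973432 0.44371219]
top {'fx': 473.3687249211459, 'fy': 473.3687249211459, 'cx': 259.8978543780529, 'cy': 192.08991739760438, 'k1': -0.02219589268184674, 'rvec': array([ 2.11872286, -2.13282214,  0.21257426]), 'tvec': array([0.25389664, 0.5414547 , 0.88189971])} [0.36694981 0.25947693 0.96612802]
```

View pics/top0.png

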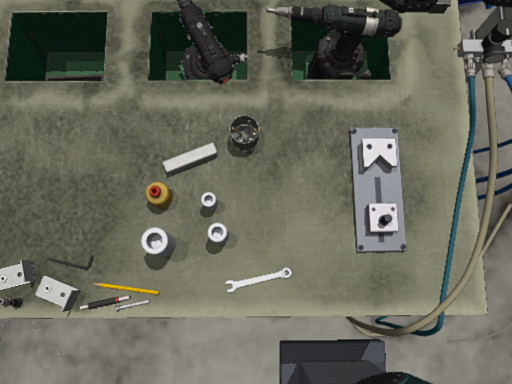

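View pics/side0.png

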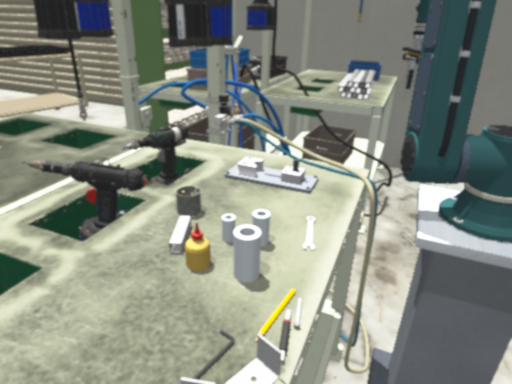

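Three bushes in the top picture: (155,241) large, (217,233) medium, (208,201) small. The jig is at (380,190), with its jaw below at (383,217) and the V above at (379,152). The medium one should be the 36 mm part, so I'll measure all three and make an enlarged crop.

```bash
cat > m.py <<'E'
from h import *
p=cv2.imread("pics/top0.png"); D=np.load("top0.npy"); P=cloud("top",D)
print("worktop z near", np.median(P[280:300,180:220,2]), np.median(P[160:180,300:330,2]))
for nm,(u,v) in dict(L=(155,241),M=(217,233),S=(208,201)).items():
    w=P[v-25:v+25,u-25:u+25]; 
    h=np.percentile(w[12:38,12:38,2],90)
    top=(np.abs(P[...,2]-h)<.006); m=np.zeros_like(top); m[v-25:v+25,u-25:u+25]=top[v-25:v+25,u-25:u+25]
    c=max(cv2.findContours(m.astype(np.uint8),0,1)[0],key=cv2.contourArea).reshape(-1,2)
    q=np.array([onplane("top",a,b,h)[:2] for a,b in c],np.float32)
    ctr,r=cv2.minEnclosingCircle(q); print(nm,"h",h,"ctr",ctr,"dia",2*r, 2*np.sqrt(cv2.contourArea(q)/np.pi))
# jig: plate region by height
z=P[...,2]; w=np.zeros(z.shape,bool); w[115:265,335:420]=1
for nm,lo,hi in(("plate",.007,.018),("vblk",.026,.036),("jaw",.037,.046),("knob",.066,.082)):
    m=(z>lo)&(z<hi)&w
    m=cv2.morphologyEx(m.astype(np.uint8),cv2.MORPH_OPEN,np.ones((2,2)))
    c=max(cv2.findContours(m,0,1)[0],key=cv2.contourArea).reshape(-1,2)
    q=np.array([onplane("top",a,b,np.median(z[m>0]))[:2] for a,b in c],np.float32)
    print(nm,np.median(z[m>0]),cv2.minAreaRect(q),q.min(0),q.max(0),m.sum())
cr=p[110:265,340:415]; a=cv2.resize(cr,None,fx=3.8,fy=3.8,interpolation=2)
b=cv2.resize(p[170:265,135:245],None,fx=3.8,fy=3.8,interpolation=2)
b=cv2.copyMakeBorder(b,0,a.shape[0]-b.shape[0],0,0,0); cv2.imwrite("pics/crop0.png",np.hstack([b,a]))
E
python3 m.py
```

```text
worktop z near 0.0014911463734437734 0.001053778139832711
L h 0.09700728902628401 ctr (0.4441428482532501, 0.44440338015556335) dia 0.04918457195162773 0.0461541872614305
M h 0.07143127912723451 ctr (0.4620511829853058, 0.3332366943359375) dia 0.03620317950844765 0.03440972440231928
S h 0.05518305503877975 ctr (0.5280494689941406, 0.3522298336029053) dia 0.028497371822595596 0.02668133243229225
plate 0.013076508293830516 ((0.5560765266418457, 0.006520744413137436), (0.2585274875164032, 0.10088944435119629), 0.6389979124069214) [ 0.42652392 -0.04504244] [0.684813  0.0580055] 4066
vblk 0.03192073518315828 ((0.6009958386421204, -0.010286564938724041), (0.012905189767479897, 0.004276464693248272), 51.01130294799805) [ 0.5972684  -0.01569749] [ 0.6057189  -0.00568543] 30
jaw 0.04221160278986958 ((0.4903481602668762, 0.006361108273267746), (0.05701564997434616, 0.053742196410894394), 89.63484191894531) [ 0.46333015 -0.02213886] [0.5173822  0.03479924] 1130
knob 0.07430788417322089 ((0.4839687943458557, 0.006769143044948578), (0.01562708243727684, 0.01343541033565998), 89.58917999267578) [ 0.477227   -0.00107857] [0.49070913 0.01458944] 60
```

View pics/crop0.png

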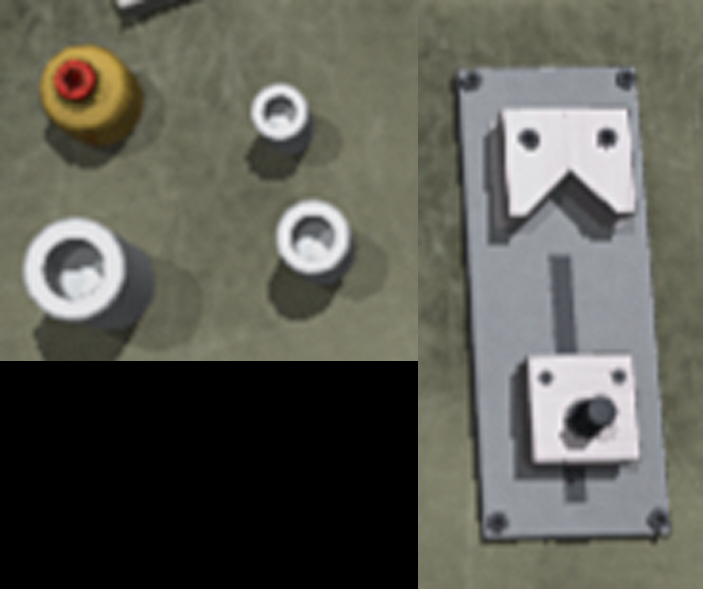

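The crop confirms it. The medium bush at (217,233) measures 36 mm in diameter and 71 mm high, so it is the 36×70 part. The large one is 49×97 and the small one 28×55. It stands at (0.462, 0.333). I'm moving above it now, turning the jaws along world y.

>>> {"method": "servo_tool", "body": {
  "series": "-1 55.6 -67.1 0 0.40; -1 55.6 -67.1 0 0.40; -1 55.6 -67.1 0 0.40; -1 55.6 -67.1 0 0.40; -1 55.6 -67.1 0 0.40; -1 55.6 -67.1 0 0.40; -1 55.6 -67.1 0 0.40; -1 55.6 -67.1 0 0.40; -1 55.6 -67.1 0 0.40; -1 55.6 -67.1 0 0.40; -1 55.6 -67.1 0 0.40; -1 55.6 -67.1 0 0.40; -1 55.6 -67.1 0 0.40; -1 55.6 -67.1 0 0.40; -1 55.6 -67.1 0 0.40; -1 55.6 -67.1 0 0.40; -1 55.6 -67.1 0 0.40; -1 55.6 -67.1 0 0.40; -1 55.6 -67.1 0 0.40; -1 55.6 -67.1 0 0.40"
}}

```text
time: 1.77
tool_pos: [0.4509, 0.2981, 0.2048]
ee_rot: [3.141, 0.001, 0.01]
wrist_force: [1.1, -0.4, 0.8]
width: 0.0939
```

```bash
python3 - <<'E'
from h import *
D=np.load("top0.npy"); P=cloud("top",D); z=P[...,2]
w=np.zeros(z.shape,bool); w[115:200,335:420]=1
m=((z>.036)&(z<.052)&w).astype(np.uint8)
c=max(cv2.findContours(m,0,1)[0],key=cv2.contourArea); h=np.median(z[m>0])
q=np.array([onplane("top",a,b,h)[:2] for a,b in c.reshape(-1,2)],np.float32)
print("V",h,cv2.minAreaRect(q),q.min(0),q.max(0))
for px in((380,155.3),(474,0)): 
    print("vertex",onplane("top",*px,.044)) if px[1] else 0
i=cv2.approxPolyDP(c,3,True).reshape(-1,2); print([(tuple(a),onplane("top",*a,h)[:2].round(4)) for a in i])
o=robot.get_obs(); print(o["time"],o["tool_pos"],o["ee_rot"],o["joint_positions"])
E
```

```text
V 0.04502706454819454 ((0.6234140396118164, 0.00980684906244278), (0.07048360258340836, 0.05862712115049362), 89.80068969726562) [ 0.59399027 -0.02541957] [0.6528396  0.04501976]
vertex [0.61871911 0.00684904 0.044     ]
[((np.int32(361), np.int32(140)), array([0.6507, 0.0441])), ((np.int32(363), np.int32(167)), array([0.5943, 0.0428])), ((np.int32(378), np.int32(155)), array([0.6191, 0.0112])), ((np.int32(391), np.int32(167)), array([ 0.594 , -0.0137])), ((np.int32(396), np.int32(166)), array([ 0.5961, -0.024 ])), ((np.int32(394), np.int32(139)), array([ 0.6526, -0.0235]))]
1.7667 [0.45088511 0.29807219 0.20479212] [3.14090609e+00 7.20794410e-04 1.04909469e-02] [ 4.79404155e-01  6.69497938e-02  1.39373423e+00 -2.88493143e-04
  1.68186188e+00  2.03967745e+00]
```

>>> {"method": "servo_tool", "body": {
  "series": "-1 0.8 -3 3 0; -1 0.8 -3 6 0; -1 0.8 -3 6 0; -1 0.8 -3 6 0; -1 0.8 -3 6 0; -1 0.8 -3 6 0; -1 0.8 -3 6 0"
}}

```text
time: 2.35
tool_pos: [0.4601, 0.3258, 0.1484]
ee_rot: [-3.139, -0.004, 0.008]
wrist_force: [-0.0, -0.5, 0.4]
width: 0.0937
```

>>> {"method": "servo_tool", "body": {
  "series": "-1 0.2 -0.7 0 0; -1 0.2 -0.7 4 0; -1 0.2 -0.7 8 0; -1 0.2 -0.7 11 0; -1 0.2 -0.7 11.8 0; -1 0.2 -0.7 11.8 0; -1 0.2 -0.7 11.8 0; -1 0.2 -0.7 11.8 0"
}}

```text
time: 3.02
tool_pos: [0.4629, 0.3342, 0.0307]
ee_rot: [-3.139, -0.005, 0.01]
wrist_force: [-0.6, -0.6, 0.5]
width: 0.0943
```

```bash
python3 - <<'E'
from h import *
p,d=snapshot("side"); q,_=snapshot("top")
cv2.imwrite("pics/g1.png",np.hstack([cv2.resize(p[120:300,150:330],(360,360)),cv2.resize(q[150:290,130:270],(360,360))])[...,::-1])
print(robot.get_obs()["tool_pos"])
E
```

```text
[0.4627218  0.33414613 0.03056099]
```

View pics/g1.png

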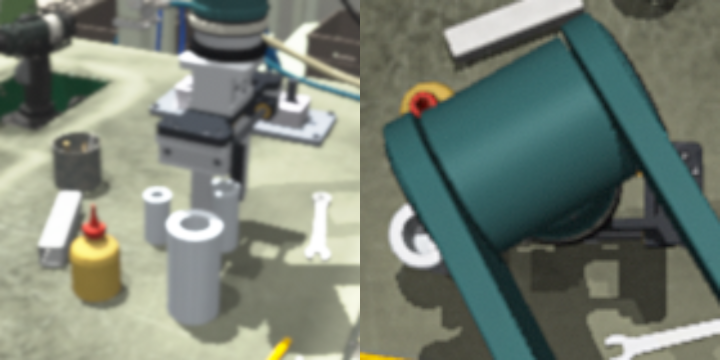

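The fingers straddle the medium bush; in the side crop it is at (228,215), behind the large one. Closing the gripper.

>>> {"method": "servo_tool", "body": {
  "series": "1 0 0 0 0; 1 0 0 0 0; 1 0 0 0 0; 1 0 0 0 0; 1 0 0 0 0; 1 0 0 0 0; 1 0 0 0 0; 1 0 0 0 0; 1 0 0 0 0; 1 0 0 0 0"
}}

```text
time: 3.95
tool_pos: [0.4607, 0.3329, 0.0273]
ee_rot: [3.141, 0.0, 0.01]
wrist_force: [0.1, -0.6, 1.1]
width: 0.0359
```

>>> {"method": "servo_tool", "body": {
  "series": "1 0 0 -3 0; 1 0 0 -7 0; 1 0 0 -11 0; 1 1 3 -12 0; 1 2 6.5 -12 0; 1 3 10 -12 0; 1 4 13.5 -12 0; 1 5 17 -12 0; 1 6 20.5 -12 0; 1 7 24 -12 0; 1 8 27 -12 0; 1 9 30 -12 0; 1 9.5 32 -12 0; 1 9.65 32.6 -12 0; 1 9.65 32.6 -12 0; 1 9.65 32.6 -12 0; 1 9.65 32.6 -12 0; 1 9.65 32.6 -12 0; 1 9.65 32.6 -12 0"
}}

```text
time: 5.53
tool_pos: [0.5602, 0.0093, 0.1475]
ee_rot: [-3.141, -0.0, 0.012]
wrist_force: [-0.9, -0.2, -1.9]
width: 0.0355
```

```bash
python3 - <<'E'
from h import *
p,d=snapshot("side")
cv2.imwrite("pics/h1.png",cv2.resize(p[60:220,190:350],(560,560),interpolation=2)[...,::-1])
o=robot.get_obs();print(o["tool_pos"],o["ee_rot"],o["width"],o["wrist_force"])
E
```

```text
[0.56031637 0.00906625 0.14757859] [-3.14150874e+00 -1.73987846e-04  1.14684409e-02] 0.03544719929516497 [-1.18971453 -0.82669922 -2.47735417]
```

View pics/h1.png

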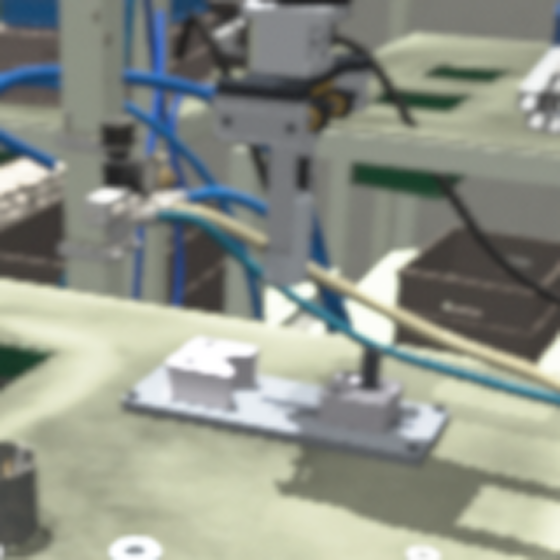

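>>> {"method": "servo_tool", "body": {
  "series": "1 0 0 3 0; 1 0 0 6 0; 1 0 0 8.5 0; 1 0 0 9.8 0; 1 0 0 10.4 0; 1 0 0 10.5 0; 1 0 0 10.5 0; 1 0 0 10.5 0; 1 0 0 10.5 0"
}}

```text
time: 6.33
tool_pos: [0.5618, 0.0079, 0.0444]
ee_rot: [3.141, -0.004, 0.01]
wrist_force: [0.6, -0.0, -1.6]
width: 0.0354
```

>>> {"method": "servo_tool", "body": {
  "series": "1 0 0 0.1 0; 1 0 0 0.2 0; 1 0 0 0.2 0; 1 0 0 0.2 0; 1 0 0 0.2 0"
}}

```text
time: 6.75
tool_pos: [0.5605, 0.0079, 0.0405]
ee_rot: [3.141, -0.0, 0.01]
wrist_force: [0.9, 1.0, -1.7]
width: 0.0357
```

Not touching yet, so I'm going down in small steps.

>>> {"method": "servo_tool", "body": {
  "series": "1 0 0 0.05 0; 1 0 0 0.1 0; 1 0 0 0.1 0; 1 0 0 0.1 0"
}}

```text
time: 7.08
tool_pos: [0.5604, 0.0079, 0.0394]
ee_rot: [3.142, 0.0, 0.01]
wrist_force: [-0.5, -0.3, -2.4]
width: 0.0355
```

>>> {"method": "servo_tool", "body": {
  "series": "1 0 0 0.05 0; 1 0 0 0.1 0; 1 0 0 0.1 0; 1 0 0 0.1 0; 1 0 0 0.1 0; 1 0 0 0.1 0"
}}

```text
time: 7.58
tool_pos: [0.561, 0.0079, 0.0393]
ee_rot: [3.141, -0.002, 0.01]
wrist_force: [-0.9, 0.5, 5.3]
width: 0.0356
```

Contact: Fz went from -2.4 to +5.3. Releasing and rising.

>>> {"method": "servo_tool", "body": {
  "series": "-1 0 0 0 0; -1 0 0 0 0; -1 0 0 0 0; -1 0 0 0 0; -1 0 0 0 0; -1 0 0 0 0; -1 0 0 -3 0; -1 0 0 -7 0; -1 0 0 -10 0; -1 0 0 -10 0; -1 0 0 -10 0"
}}

```text
time: 8.5
tool_pos: [0.5621, 0.0078, 0.1414]
ee_rot: [3.141, -0.006, 0.01]
wrist_force: [0.8, -0.5, -0.7]
width: 0.094
```

>>> {"method": "servo_tool", "body": {
  "series": "-1 -3 0 0 0; -1 -6 0 0 0; -1 -9.5 0 0 0; -1 -13 0 0 0; -1 -17 0 0 0; -1 -20 0 0 0; -1 -20 0 0 0; -1 -20 0 0 0; -1 -20 0 0 0"
}}

```text
time: 9.25
tool_pos: [0.3606, 0.006, 0.1377]
ee_rot: [-3.142, 0.001, 0.01]
wrist_force: [0.4, 0.2, -0.0]
width: 0.094
```

```bash
python3 - <<'E'
from h import *
o=robot.get_obs();print(o["tool_pos"],o["ee_rot"],o["width"],o["wrist_force"])
p,D=snapshot("top"); s,_=snapshot("side"); np.save("top2.npy",D); cv2.imwrite("pics/top2.png",p[...,::-1])
a=cv2.resize(p[110:265,320:430],(390,550),interpolation=2);b=cv2.resize(s[120:220,200:330],(400,308),interpolation=2)
b=cv2.copyMakeBorder(b,0,242,0,0,0);cv2.imwrite("pics/p1.png",np.hstack([a,b])[...,::-1])
P=cloud("top",D); z=P[...,2]; w=np.zeros(z.shape,bool); w[115:265,335:420]=1
for nm,lo,hi in(("bush",.077,.09),("jaw",.036,.048),("knob",.066,.0765)):
    m=((z>lo)&(z<hi)&w).astype(np.uint8)
    if m.sum()<5: print(nm,m.sum()); continue
    c=max(cv2.findContours(m,0,1)[0],key=cv2.contourArea); h=np.median(z[m>0])
    q=np.array([onplane("top",a,b,h)[:2] for a,b in c.reshape(-1,2)],np.float32)
    print(nm,h,cv2.minAreaRect(q),q.min(0),q.max(0),m.sum())
E
```

```text
[0.36060975 0.00598986 0.13766993] [-3.14150253e+00  6.08840612e-04  9.60897570e-03] 0.09397296405324587 [ 0.43939022  0.15538704 -0.01533471]
bush 0.08271051092860174 ((0.5621558427810669, 0.010265528224408627), (0.03525574505329132, 0.03340642526745796), 89.68067932128906) [ 0.5454156  -0.00740016] [0.5788781  0.02790991] 194
jaw 0.04311909631684888 ((0.6239476203918457, 0.009289680048823357), (0.07062960416078568, 0.05874388664960861), 89.8006820678711) [ 0.5944793 -0.0260097] [0.6534318  0.04457553] 1565
knob 0.07313767029989161 ((0.486971378326416, 0.008294293656945229), (0.015333940275013447, 0.015510114841163158), 86.60261535644531) [4.7930184e-01 3.8620841e-04] [0.49471366 0.01607732] 109
```

View pics/p1.png

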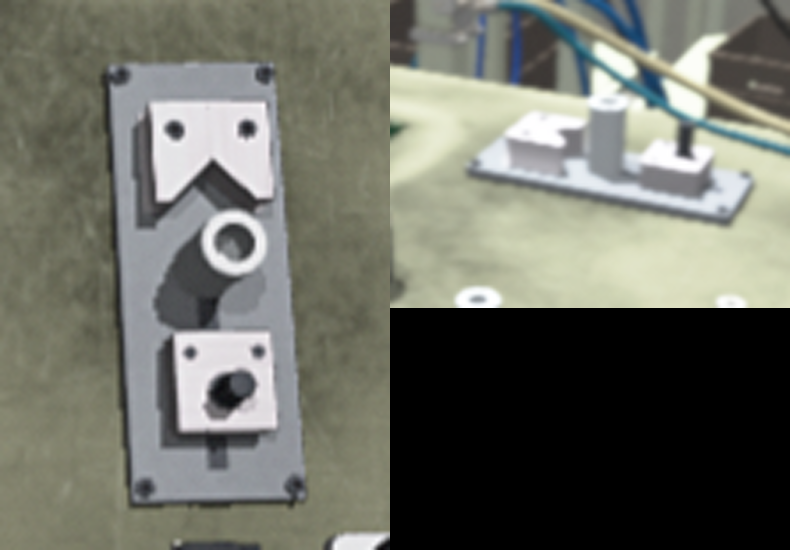

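The bush stands upright and alone on the bed between the jaw and the V (top crop (235,243)). The knob is at about (0.4855, 0.006). Next I'll go over the knob and grip it.

>>> {"method": "servo_tool", "body": {
  "series": "-1 3.5 0 0 0; -1 7 0 0 0; -1 10 0.1 0 0; -1 12 0.1 0 0; -1 12.5 0.1 0 0; -1 12.5 0.1 2.5 0; -1 12.5 0.1 5.5 0; -1 12.5 0.1 8 0; -1 12.5 0.1 9 0; -1 12.5 0.1 9 0; -1 12.5 0.1 9 0; -1 12.5 0.1 9 0"
}}

```text
time: 10.35
tool_pos: [0.4868, 0.0061, 0.0502]
ee_rot: [3.141, -0.003, 0.01]
wrist_force: [0.4, -0.6, 0.3]
width: 0.0938
```

>>> {"method": "servo_tool", "body": {
  "series": "-0.5 0 0 0 0; 0 0 0 0 0; 0.3 0 0 0 0; 1 0 0 0 0; 1 0 0 0 0; 1 0 0 0 0; 1 0 0 0 0; 1 0 0 0 0; 1 0 0 0 0; 1 0 0 0 0; 1 0 0 0 0; 1 0 0 0 0"
}}

```text
time: 11.35
tool_pos: [0.4855, 0.0062, 0.0484]
ee_rot: [3.141, 0.0, 0.01]
wrist_force: [0.9, -0.2, 0.0]
width: 0.0175
```

>>> {"method": "servo_tool", "body": {
  "series": "1 0 0 0 0; 1 0.3 0 0 0; 1 0.6 0 0 0; 1 0.9 0 0 0; 1 1.2 0 0 0; 1 1.5 0 0 0; 1 1.5 0 0 0; 1 1.5 0 0 0; 1 1.5 0 0 0"
}}

```text
time: 12.1
tool_pos: [0.5001, 0.0056, 0.0484]
ee_rot: [3.14, 0.001, 0.01]
wrist_force: [-3.2, -4.9, 2.2]
width: 0.0151
```

```bash
cat > s.py <<'E'
from h import *
o=robot.get_obs();print(o["time"],o["tool_pos"],o["width"],o["wrist_force"],o["wrist_torque"])
E
python3 s.py
```

```text
12.1 [0.50012865 0.00561179 0.04841753] 0.015097957965456982 [-3.15124278 -4.87317239  2.23386167] [-0.69984876  0.57544778 -0.02008617]
```

>>> {"method": "servo_tool", "body": {
  "series": "1 0.15 0.05 0 0; 1 0.3 0.05 0 0; 1 0.45 0.05 0 0; 1 0.6 0.05 0 0; 1 0.75 0.05 0 0; 1 0.9 0.05 0 0; 1 1.05 0.05 0 0; 1 1.2 0.05 0 0; 1 1.35 0.05 0 0; 1 1.5 0.05 0 0; 1 1.65 0.05 0 0; 1 1.8 0.05 0 0; 1 1.95 0.05 0 0; 1 2.1 0.05 0 0; 1 2.25 0.05 0 0; 1 2.4 0.05 0 0; 1 2.5 0.05 0 0; 1 2.5 0.05 0 0"
}}

```text
time: 13.6
tool_pos: [0.525, 0.0059, 0.0484]
ee_rot: [3.141, 0.001, 0.01]
wrist_force: [-2.4, -3.2, 3.2]
width: 0.0148
```

```bash
python3 s.py; python3 - <<'E'
from h import *
p,D=snapshot("side"); t,_=snapshot("top")
a=cv2.resize(t[110:265,320:430],(390,550),interpolation=2);b=cv2.resize(p[100:220,210:320],(400,436),interpolation=2)
b=cv2.copyMakeBorder(b,0,114,0,0,0);cv2.imwrite("pics/q1.png",np.hstack([a,b])[...,::-1])
E
```

```text
13.6 [0.5249974  0.0058526  0.04843677] 0.0147986632060153 [-2.40673669 -3.16829625  3.22095781] [-0.56049156  0.71417914  0.01460683]
```

View pics/q1.png

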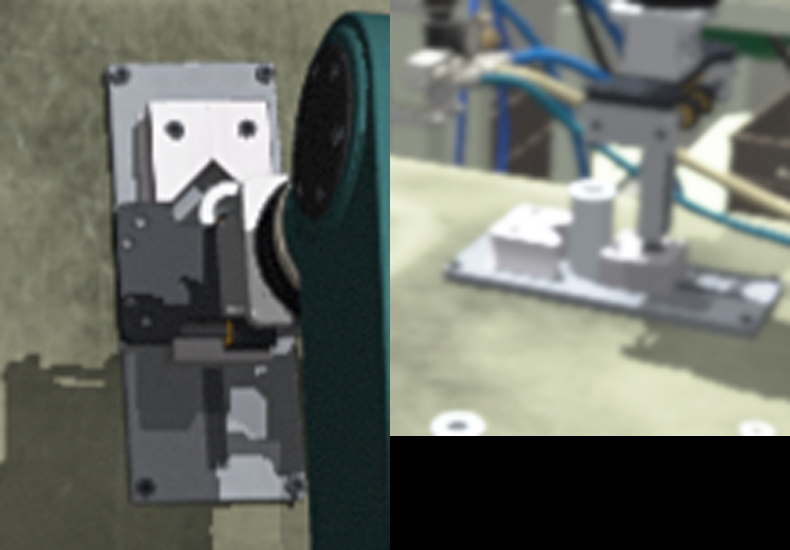

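The bush is upright and being pushed, with its top at about (220,200) in the crop. I'll go on more slowly and watch Fx.

>>> {"method": "servo_tool", "body": {
  "series": "1 0.1 0 0 0; 1 0.2 0 0 0; 1 0.3 0 0 0; 1 0.4 0 0 0; 1 0.5 0 0 0; 1 0.6 0 0 0; 1 0.7 0 0 0; 1 0.8 0 0 0; 1 0.9 0 0 0; 1 0.9 0 0 0"
}}

```text
time: 14.53
tool_pos: [0.5341, 0.0059, 0.0484]
ee_rot: [3.141, 0.001, 0.01]
wrist_force: [-4.6, -3.8, 2.1]
width: 0.0156
```

>>> {"method": "servo_tool", "body": {
  "series": "1 0.05 0 0 0; 1 0.1 0 0 0; 1 0.15 0 0 0; 1 0.15 0 0 0"
}}

```text
time: 14.87
tool_pos: [0.5355, 0.006, 0.0484]
ee_rot: [3.141, 0.001, 0.01]
wrist_force: [-2.6, -3.2, 2.3]
width: 0.0152
```

>>> {"method": "servo_tool", "body": {
  "series": "1 0.03 0 0 0; 1 0.06 0 0 0; 1 0.1 0 0 0; 1 0.1 0 0 0"
}}

```text
time: 15.2
tool_pos: [0.5364, 0.006, 0.0484]
ee_rot: [3.141, 0.001, 0.01]
wrist_force: [-4.2, -4.0, 3.9]
width: 0.0155
```

>>> {"method": "servo_tool", "body": {
  "series": "1 0.03 0 0 0; 1 0.06 0 0 0; 1 0.1 0 0 0; 1 0.1 0 0 0"
}}

```text
time: 15.53
tool_pos: [0.5374, 0.006, 0.0485]
ee_rot: [3.141, 0.001, 0.01]
wrist_force: [-4.8, -2.3, 2.9]
width: 0.0154
```

>>> {"method": "servo_tool", "body": {
  "series": "1 0.03 0 0 0; 1 0.06 0 0 0; 1 0.1 0 0 0; 1 0.1 0 0 0"
}}

```text
time: 15.87
tool_pos: [0.5384, 0.006, 0.0484]
ee_rot: [3.141, 0.001, 0.01]
wrist_force: [-4.5, -3.6, 2.9]
width: 0.0154
```

>>> {"method": "servo_tool", "body": {
  "series": "1 0.03 0 0 0; 1 0.05 0 0 0; 1 0.05 0 0 0; 1 0.05 0 0 0"
}}

```text
time: 16.2
tool_pos: [0.5389, 0.006, 0.0484]
ee_rot: [3.141, 0.001, 0.01]
wrist_force: [-3.8, -3.0, 2.8]
width: 0.0149
```

>>> {"method": "servo_tool", "body": {
  "series": "1 0.03 0 0 0; 1 0.05 0 0 0; 1 0.05 0 0 0; 1 0.05 0 0 0"
}}

```text
time: 16.53
tool_pos: [0.5394, 0.006, 0.0484]
ee_rot: [3.141, 0.001, 0.01]
wrist_force: [-3.7, -2.6, 2.7]
width: 0.0155
```

Free sliding takes about 4 N. I'm continuing with 0.5 mm steps.

>>> {"method": "servo_tool", "body": {
  "series": "1 0.03 0 0 0; 1 0.05 0 0 0; 1 0.05 0 0 0; 1 0.05 0 0 0"
}}

```text
time: 16.87
tool_pos: [0.5397, 0.0061, 0.0484]
ee_rot: [3.141, 0.002, 0.01]
wrist_force: [-5.0, -3.9, 2.8]
width: 0.0151
```

>>> {"method": "servo_tool", "body": {
  "series": "1 0.03 0 0 0; 1 0.05 0 0 0; 1 0.05 0 0 0; 1 0.05 0 0 0"
}}

```text
time: 17.2
tool_pos: [0.5403, 0.006, 0.0484]
ee_rot: [3.141, 0.002, 0.01]
wrist_force: [-5.5, -3.4, 2.2]
width: 0.0156
```

>>> {"method": "servo_tool", "body": {
  "series": "1 0.03 0 0 0; 1 0.05 0 0 0; 1 0.05 0 0 0; 1 0.05 0 0 0"
}}

```text
time: 17.53
tool_pos: [0.5407, 0.006, 0.0484]
ee_rot: [3.141, 0.002, 0.01]
wrist_force: [-5.0, -3.5, 3.1]
width: 0.0154
```

>>> {"method": "servo_tool", "body": {
  "series": "1 0.03 0 0 0; 1 0.05 0 0 0; 1 0.05 0 0 0; 1 0.05 0 0 0"
}}

```text
time: 17.87
tool_pos: [0.5411, 0.006, 0.0484]
ee_rot: [3.141, 0.002, 0.01]
wrist_force: [-5.8, -2.9, 2.9]
width: 0.0154
```

>>> {"method": "servo_tool", "body": {
  "series": "1 0.03 0 0 0; 1 0.05 0 0 0; 1 0.05 0 0 0; 1 0.05 0 0 0"
}}

```text
time: 18.2
tool_pos: [0.5411, 0.006, 0.0484]
ee_rot: [3.141, 0.003, 0.01]
wrist_force: [-5.4, -4.4, 5.0]
width: 0.0149
```

Movement has stalled at 0.5411, so I'm taking smaller steps.

>>> {"method": "servo_tool", "body": {
  "series": "1 0.03 0 0 0; 1 0.03 0 0 0; 1 0.03 0 0 0; 1 0.03 0 0 0"
}}

```text
time: 18.53
tool_pos: [0.5411, 0.0061, 0.0484]
ee_rot: [3.141, 0.004, 0.01]
wrist_force: [-6.7, -4.3, 5.1]
width: 0.0153
```

>>> {"method": "servo_tool", "body": {
  "series": "1 0.03 0 0 0; 1 0.03 0 0 0; 1 0.03 0 0 0; 1 0.03 0 0 0"
}}

```text
time: 18.87
tool_pos: [0.5412, 0.006, 0.0484]
ee_rot: [3.141, 0.004, 0.01]
wrist_force: [-7.6, -3.8, 4.6]
width: 0.0157
```

Force is rising by about 1 N per 0.3 mm with no motion, so the bush is seated, in line with the visual estimate of 0.541. I'll build the force up gradually.

>>> {"method": "servo_tool", "body": {
  "series": "1 0.03 0 0 0; 1 0.06 0 0 0; 1 0.06 0 0 0; 1 0.06 0 0 0"
}}

```text
time: 19.2
tool_pos: [0.5412, 0.006, 0.0484]
ee_rot: [3.141, 0.006, 0.01]
wrist_force: [-8.9, -3.3, 7.3]
width: 0.0153
```

>>> {"method": "servo_tool", "body": {
  "series": "1 0.03 0 0 0; 1 0.06 0 0 0; 1 0.06 0 0 0; 1 0.06 0 0 0"
}}

```text
time: 19.53
tool_pos: [0.5412, 0.0061, 0.0484]
ee_rot: [3.141, 0.007, 0.01]
wrist_force: [-10.3, -2.7, 7.5]
width: 0.0153
```

```bash
python3 - <<'E'
from h import *
# average a few readings (each camera call gives 0.05 s)
F=[];T=[]
for _ in range(4):
    snapshot("top"); o=robot.get_obs(); F.append(o["wrist_force"]); T.append(o["tool_pos"])
print(np.mean(F,0),np.std(F,0),np.mean(T,0),o["ee_rot"])
E
```

```text
[-10.36869757  -3.22082745   7.44560805] [0.33324162 0.47754936 0.47705285] [0.54120092 0.00605628 0.04841767] [3.14106536 0.00696163 0.00978495]
```

>>> {"method": "servo_tool", "body": {
  "series": "1 0.03 0 0 0; 1 0.06 0 0 0; 1 0.09 0 0 0; 1 0.12 0 0 0; 1 0.12 0 0 0; 1 0.12 0 0 0"
}}

```text
time: 20.23
tool_pos: [0.5412, 0.006, 0.0484]
ee_rot: [3.141, 0.01, 0.01]
wrist_force: [-13.0, -3.3, 9.9]
width: 0.0152
```

>>> {"method": "servo_tool", "body": {
  "series": "1 0.03 0 0 0; 1 0.06 0 0 0; 1 0.09 0 0 0; 1 0.09 0 0 0; 1 0.09 0 0 0; 1 0.09 0 0 0"
}}

```text
time: 20.73
tool_pos: [0.5413, 0.006, 0.0484]
ee_rot: [3.141, 0.012, 0.01]
wrist_force: [-15.3, -4.0, 10.9]
width: 0.0153
```

>>> {"method": "servo_tool", "body": {
  "series": "1 0.03 0 0 0; 1 0.05 0 0 0; 1 0.05 0 0 0; 1 0.05 0 0 0; 1 0.05 0 0 0; 1 0.05 0 0 0; 1 0.05 0 0 0; 1 0.05 0 0 0"
}}

```text
time: 21.4
tool_pos: [0.5413, 0.006, 0.0484]
ee_rot: [3.141, 0.013, 0.01]
wrist_force: [-16.8, -4.3, 11.6]
width: 0.0153
```

Pushing at about 12-13 N net, roughly 8 N per face, steady. Backing off most of the load, then I'll let go and lift clear.

>>> {"method": "servo_tool", "body": {
  "series": "1 -0.1 0 0 0; 1 -0.2 0 0 0; 1 -0.3 0 0 0; 1 -0.4 0 0 0; 1 -0.42 0 0 0; 1 -0.42 0 0 0; 1 -0.42 0 0 0"
}}

```text
time: 21.98
tool_pos: [0.5413, 0.006, 0.0484]
ee_rot: [3.141, 0.003, 0.01]
wrist_force: [-6.8, -3.0, 4.4]
width: 0.0154
```

>>> {"method": "servo_tool", "body": {
  "series": "1 -0.1 0 0 0; 1 -0.1 0 0 0; -1 -0.1 0 0 0; -1 -0.1 0 0 0; -1 -0.1 0 0 0; -1 -0.1 0 0 0; -1 -0.1 0 0 0; -1 -0.1 0 0 0; -1 -0.1 0 0 0; -1 -0.1 0 -1 0; -1 -0.1 0 -4 0; -1 -0.1 0 -8 0; -1 -0.1 0 -10 0; -1 -0.1 0 -10 0; -1 -0.1 0 -10 0"
}}

```text
time: 23.23
tool_pos: [0.5429, 0.0062, 0.151]
ee_rot: [3.141, -0.005, 0.01]
wrist_force: [0.6, 1.0, -0.7]
width: 0.0935
```

>>> {"method": "servo_tool", "body": {
  "series": "-1 -3 0 0 0; -1 -6 0 0 0; -1 -9.5 0 0 0; -1 -13 0 0 0; -1 -17 0 0 0; -1 -21 0 0 0; -1 -25 0 0 0; -1 -25 0 0 0; -1 -25 0 0 0; -1 -25 0 0 0"
}}

```text
time: 24.07
tool_pos: [0.2918, 0.0038, 0.1478]
ee_rot: [-3.141, 0.0, 0.01]
wrist_force: [-0.4, -0.0, -0.5]
width: 0.0938
```

```bash
python3 - <<'E'
from h import *
o=robot.get_obs();print(o["time"],o["tool_pos"],o["width"],o["wrist_force"])
p,D=snapshot("top"); s,_=snapshot("side")
a=cv2.resize(p[110:265,320:430],(390,550),interpolation=2);b=cv2.resize(s[100:220,210:320],(400,436),interpolation=2)
b=cv2.copyMakeBorder(b,0,114,0,0,0);cv2.imwrite("pics/z1.png",np.hstack([a,b])[...,::-1])
P=cloud("top",D); z=P[...,2]; w=np.zeros(z.shape,bool); w[115:265,335:420]=1
for nm,lo,hi in(("bush",.078,.09),("knob",.066,.0765)):
    m=((z>lo)&(z<hi)&w).astype(np.uint8)
    c=max(cv2.findContours(m,0,1)[0],key=cv2.contourArea); h=np.median(z[m>0])
    q=np.array([onplane("top",a,b,h)[:2] for a,b in c.reshape(-1,2)],np.float32)
    print(nm,h,cv2.minAreaRect(q),m.sum())
E
```

```text
24.0667 [0.29181039 0.0038496  0.14775976] 0.09381579119294406 [-0.35905454 -0.03347448 -0.49341819]
bush 0.08284151870255524 ((0.593762218952179, 0.008565629832446575), (0.0354866199195385, 0.03385048732161522), 89.72112274169922) 184
knob 0.07313906346927108 ((0.5415464639663696, 0.008999647572636604), (0.015520003624260426, 0.015858300030231476), 86.78962707519531) 113
```

View pics/z1.png

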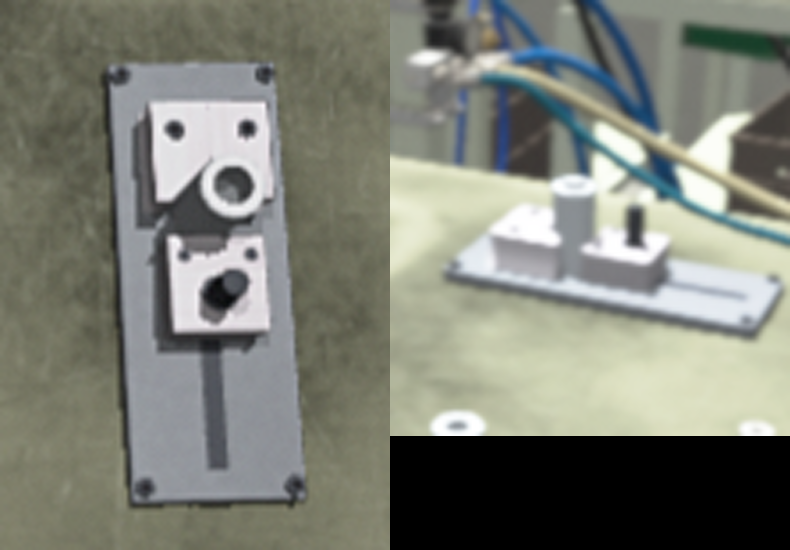

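```bash
python3 -c "
from bench import robot
print(robot.close_job())"
```

```text
the job is handed in; nothing more can be done
None
```

I stood the middle-sized bush on the jig bed and slid the jaw against it by its knob until it was home in the V. I then let go and handed the job in at about 24 s of the 67 s allowed. No verdict was reported.

- **Which bush:** I took the middle of the three, measured at 36 mm diameter and 71 mm tall. The gripper read 36 mm when it closed on it.
- **Pressing home:** sliding the jaw took about 4 N. It stopped at knob x = 0.541 m, where my first images put a seated bush, about 8 mm short of the nominal V position. I built the wrist force up to 16.8 N, held it, then backed off and released. I never measured the face forces. The net push of about 12–13 N works out to roughly 8 N per face, a little under the 10 N suggested.
- **Last checks:** the bush stands upright at (0.594, 0.009). Its axis is 52.2 mm from the knob axis, so the jaw is touching it. It moved about 1.7 mm sideways as it centred.
- **What disagrees slightly:** the bush is about 1 mm from my image estimate of the V centre (0.593, 0.0095). That is inside the roughly 2 mm camera calibration error, so the pictures alone don't prove it is within 2 mm. The hard stop and rising force are the better evidence.
- **Other objects:** I didn't touch any of them, but I didn't re-measure their positions at the end.

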